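# Clamp a keypad handset in the film jig with the butterfly cam

### The job

Load the white keypad handset that lies on the right into the film-fitting jig, ready for its screen film: lay it face up on the rubber bed, screen end first, push that end fully home against the back plate and let go of it. Then turn the orange butterfly knob clockwise (seen from above) until its cam holds the handset firmly against the fence, hand-snug but never overtightened, and let go of the knob. Do not knock the steel back plate beside the wings, and leave the film pack, squeegee card, white carton and marker where they lie.

Things in the scene. Friction and masses are not known exactly. Their poses are not given: they have to be found in the camera images.
- jig: Film-fitting jig, fixed on the table: aluminium base plate 160 x 140 mm, its top 9 mm above the table. Origin at the centre of its underside, on the table; x points from the open front to the back plate (roughly away from the robot), y left, z up. Left to right it has a fence, the bed and the cam with the orange knob.
- bed (a point): On the jig at x = 0, y = 2, z = 20 mm: the rubber top of the bed, which spans jig x -20 to +62, y -18 to +22 mm. In front of x = -20 there is only the base plate, so a handset overhangs there and can be held by both sides. At home its screen end is at jig x = 62 to 63, its centre at about 3.5 and its other end at -55 mm.
- fence_mid (a point): Fixed mark on the jig (x = 22, y = 24, z = 26 mm) where the fence face stands in its innermost setting. The fence (jig x -5 to +59 mm, top at z = 34 mm, front end flared out to x = -20) is screwed down somewhere from here to 5 mm further left (+y); the setting is not known. Its rubber face gives about 1 mm for 20 N.
- entry (a point): On the jig at x = -34, y = -1.8, z = 20 mm. A handset lying straight with its centre over this line (jig y = -1.8 mm, within 2 mm) slides in between fence and backed-off cam at any fence setting. With its centre at this point its screen end is on the bed, 37 mm short of home, and still in front of the wings' hub.
- back_plate: Upright steel plate across the far end of the jig, 132 mm wide, 5 mm thick, top edge at z = 65 mm, near face at jig x = +63 mm with a thin stop pad for the handset (face at +62). It stands 36 mm from the knob axis, 7 mm from the sweeping wing tips: open the fingers only little there. Origin and axes are those of the jig.
- handset: White keypad handset, face up, 118 x 47 x 12 mm (long along its x, wide along its y), 85 g. Origin at the centre of its underside; +x points to the screen end.
- earpiece_end (a point): Middle of the screen end of the handset, 59 mm along +x from its origin, 5.5 mm above its underside.
- cam_shaft (a joint): Turn of knob and cam about the vertical axis at jig x = 27, y = -38 mm; rad, grows clockwise seen from above; 0.3 to 0.6 at the start (cam backed off), limit 2.8. Stays where it is left. The cam meets the handset somewhere from 1.2 to 2.0 rad, depending on the fence setting; this must be felt. Turning draws the handset towards the back plate.
- butterfly: Orange knob with steel cam, turning with cam_shaft. Origin on the knob axis, 9 mm above the table; x along the blade (along jig x at joint 0.45), z up. The cam is a 34 mm disc, 8 mm off centre, z = 18 to 34 mm; its edge reaches 17 - 8 cos(joint) mm from the axis towards the handset. Free, the knob drags 0.04 N m; once the cam presses, each 0.01 rad more adds about 0.9 N of clamping.
- wing_grip (a point): Middle of the blade on the knob axis, 52 mm above the table: pinch it here across its 8 mm. Blade 58 mm long, flat faces, z = 38 to 62 mm at the wings, 40 to 58 in the middle (round hub below). Snug is about 15 N of clamping, 0.13 to 0.17 rad past first touch. Per N the moment grows 0.01 (knob at rest) to 0.02 N m (turning). Over 30 N marks the handset; under 8 N it is loose.
- film_pack: Flat packet of screen film, green and white, 150 x 85 x 8 mm, left of the jig. Bystander. Origin at the centre of its underside.
- squeegee_card: Blue squeegee card, 55 x 85 x 12 mm, right of the jig. Bystander. Origin at the centre of its underside.
- carton: White carton of the handset, 138 x 54 x 15 mm, on the right beyond the handset. Bystander. Origin at the centre of its underside.
- marker: Black and white marker pen, 123 mm long, 16 mm thick, on the left. Bystander. Origin at the middle of its underside.

How it is judged:
By the outcome, as a careful person would: the job done as asked, in the order asked, and still so for the second after the job is handed in, with the robot touching nothing.
It also fails if it takes over 69 s, if anything falls off the work surface, if the arm or the gripper's body presses on something with over 40 N, if the wrist force passes 120 N, or if a joint passes its speed limit or range.

### The arm

A 6-joint arm with a two-finger parallel gripper is mounted at the origin on a cart in front of the work surface, level with it; the furniture and walls round the work are solid. World frame = base frame: x ahead of the robot, y to its left, z up, the work surface at z = 0. Lengths are in m, angles in rad, forces in N, time in s.
With the tool pointing down it reaches from about 0.35 to 0.975 m from the base axis. Payload 4.9 kg.
Tool frame: the origin (TCP) lies midway between the tips of the shut fingers; the grasp point (between the pads) lies 19 mm behind it; z points along the fingers, y is the line along which they close (so a half turn about z gives the same grasp; the last joint's range is limited). The gripper opens to 85 mm and grips with 20 to 120 N. Pads are 22 mm wide; open, the fingers measure 114 mm over their backs; the gripper's body (76 mm by 85 mm) begins 54 mm behind the grasp point. The pads swing forward as they close: fully open they stand 13 mm farther back than shut.
Start: joints at [1.2, 0.053, 1.613, -0, 1.476, -0.119], TCP at [0.156, 0.605, 0.231] pointing down, gripper open.
Joint ranges: [-3.01, 3.01], [-1.01, 2.22], [0.06, 2.58], [-1.02, 4.17], [0.09, 2.62], [-3.14, 3.14]. Speed limits (rad/s): [2.57, 2.57, 3.14, 3.14, 3.14, 3.14].

### API

Orientations are given as a rotation vector (axis times angle).
In Python, from station import ctrl gives the robot as it stands. The module is installed in compiled form; this text tells all that it offers.
- The arm moves only by the shell command python3 -m handwheel 'ROWS' [OPENING] [FORCE]. ROWS is JSON, a list of rows, each a list of 2 entries, a list of its own where there are three numbers: the shift along the tool's x, y, z in cm, then the turn, a rotation vector about the tool's x, y, z in rad. In form: [[[tx, ty, tz], [ax, ay, az]], ...]. A call has 1 to 5 rows; each row is the pose to reach, as a shift and turn from the pose commanded when the call began, along the tool's axes at that moment; what a row does not reach only later rows make up. A row lasts 1/8 s, in which the tool goes at most 62.5 mm and 10.7 degrees, less where a joint would pass 70% of its speed; a pose out of reach is approached as far as the arm can. A call with a gripper value outside its range is refused whole. OPENING is the gripper's target within -1 to 1 (shut at 1, half-way at 0, fully open at -1), set as the call begins (- or left out, the last holds). The fingers move at their own pace and stop on an object; FORCE is the grip in N (left out, the last holds). Time passes only in rows, so rows that repeat a pose let the fingers close. It gives the time, the measured TCP pose, the force, the opening and the grip force at its end, in the units of the state.
- ctrl.get_obs(): the state, without advancing time (a new reading comes with each control period).
- ctrl.get_image(name): name is "scene" or "side" or "wrist"; returns the picture (420x560x3 uint8, blue, green, red); there is no depth.
- ctrl.calibration(name): a dict with "fx", "fy", "cx", "cy" (pixels), "R" (3x3) and "t" (3): a world point X has camera coordinates R X + t. Camera axes: x right, y down, z forward; pixel columns grow to the right and rows downward; lengths in m; the calibration is good to about 2 mm. A picture is of the moment at which its call begins: read the wrist's pose just before it. calibration takes no time and is no camera call; for the wrist camera it gives the pose at the moment of the call.
- ctrl.finish_job(): hands the job in; it is judged then, once.
Trained networks look in the newest picture that a camera, given by its name, has taken for a name from the list of things; names that differ only in an ending like _2 or _b are one class to them, and where a whole thing is asked for, a point or a joint stands for the part that bears it (a point fixed in the world has none). Each returns a list of dicts, best first, with "score" (0 to 1); they miss things now and then, are a little off and sometimes report something else, mostly with a low value. They report only what shows in the picture. A call takes as long as a camera call.
- ctrl.look_for(camera, query): "position" ([column, row] in pixels, amid what is visible of it).
- ctrl.landmark_of(camera, query): "position" ([column, row] in pixels: a listed point, or the origin of a listed thing).
The state is a dict: "t": time; "q": joint angles; "dq": joint speeds; "effort": joint torques, N m; "tool_pos": TCP position; "tool_rot": TCP orientation; "contact_force": force on the tool from outside, world axes, zero at the start; "wrist_torque": the same for the moment, N m; "opening": finger opening in m; "grip_force": force on a finger pad.
Only numpy, scipy, OpenCV 4.12 (cv2) and the standard library are available. Lean on these libraries where they do the work, as an engineer would, in place of code of your own. Each camera call takes 0.05 s, during which the arm holds its last target. There are 200 camera calls.

## Working session

There is one attempt and no reset: what is moved stays moved. The work goes in short steps, Python scripts to look and compute and a shell command to move; the robot and the scene stay as the last step left them, time stands still between calls to the robot, and variables do not carry over. Pictures are saved under pics/ and viewed, at most 10 in all, crops included, and the job is handed in when it is done.

```bash
mkdir -p pics
cat > h.py <<'E'
import numpy as np, cv2
from station import ctrl
from scipy.spatial.transform import Rotation as R
def ray(cam,px,z):
    c=ctrl.calibration(cam); Rm=np.array(c["R"]); t=np.array(c["t"])
    d=Rm.T@np.array([(px[0]-c["cx"])/c["fx"],(px[1]-c["cy"])/c["fy"],1]); o=-Rm.T@t
    return o+d*(z-o[2])/d[2]
def proj(cam,X):
    c=ctrl.calibration(cam); p=np.array(c["R"])@np.array(X)+np.array(c["t"])
    return [c["fx"]*p[0]/p[2]+c["cx"],c["fy"]*p[1]/p[2]+c["cy"]]
Z=dict(jig=0,bed=.020,fence_mid=.026,entry=.020,back_plate=0,handset=0,earpiece_end=.0055,butterfly=.009,wing_grip=.052,film_pack=0,squeegee_card=0,carton=0,marker=0)
E
python3 - <<'E'
from h import *
np.set_printoptions(precision=4,suppress=True)
o=ctrl.get_obs(); print(o)
ims=[]
for cam in ["scene","side"]:
    im=ctrl.get_image(cam); cv2.imwrite(f"pics/{cam}0.png",im)
    c=ctrl.calibration(cam); print(cam,-np.array(c["R"]).T@np.array(c["t"]))
    for n in Z:
        for r in ctrl.landmark_of(cam,n)[:2]:
            print(cam,n,np.round(r["position"],1),round(r["score"],2),ray(cam,r["position"],Z[n])[:2])
E
```

```text
{'t': 0.0, 'q': array([ 1.2   ,  0.0533,  1.6143,  0.    ,  1.476 , -0.119 ]), 'dq': array([-0.0009,  0.0004, -0.0012,  0.0034,  0.0022, -0.001 ]), 'effort': array([  0.0002, -39.3689, -37.0172,  -0.0002,   0.0073,  -0.    ]), 'tool_pos': array([0.1555, 0.6047, 0.2301]), 'tool_rot': array([-0.3945, -3.1162,  0.0031]), 'contact_force': array([-0.6918, -0.7885,  0.0518]), 'wrist_torque': array([-0.0059,  0.0372, -0.0173]), 'grip_force': 0.0, 'opening': 0.08529252421811706}
scene [ 0.0785 -0.4613  0.772 ]
scene jig [284.5 216.6] 0.64 [0.5648 0.029 ]
scene jig [401.7 274.3] 0.27 [ 0.631  -0.2976]
scene bed [339.3 307. ] 0.67 [ 0.4504 -0.2531]
scene bed [282.7 211.9] 0.62 [0.5607 0.0317]
scene fence_mid [277.3 204.5] 0.9 [0.5657 0.0574]
scene entry [274.6 218.3] 0.56 [0.5295 0.0306]
scene entry [283.8 220.5] 0.23 [0.5412 0.0079]
scene handset [337.6 307.9] 0.96 [ 0.4559 -0.2463]
scene earpiece_end [363.6 292.5] 0.62 [ 0.5246 -0.2649]
scene earpiece_end [283.  219.7] 0.34 [0.5506 0.0205]
scene butterfly [299.8 214.1] 0.8 [0.5947 0.0004]
scene butterfly [282.9 216.2] 0.36 [0.5571 0.0274]
sc
[... 723 characters left out ...]
plate [263.7 190.6] 0.71 [ 0.628 -0.315]
side back_plate [258.1 211.2] 0.7 [ 0.6134 -0.1253]
side handset [309.2 198.1] 0.79 [ 0.4647 -0.2691]
side handset [265.7 231.7] 0.16 [0.5663 0.0159]
side earpiece_end [291.7 193.6] 0.61 [ 0.5262 -0.2873]
side earpiece_end [267.2 231.2] 0.6 [0.5609 0.0235]
side butterfly [256.9 230.5] 0.59 [0.588  0.0312]
side butterfly [258.2 210.3] 0.39 [ 0.6104 -0.111 ]
side wing_grip [259.2 210.3] 0.65 [ 0.5889 -0.0089]
side film_pack [269.4 259.4] 0.91 [0.5324 0.1669]
side squeegee_card [266.4 218.7] 0.47 [ 0.5788 -0.0727]
side carton [265.5 189.9] 0.87 [ 0.623  -0.3235]
side carton [254.5 229.7] 0.51 [0.5991 0.0085]
side marker [298.1 285.5] 0.55 [0.4541 0.269 ]
```

View pics/scene0.png

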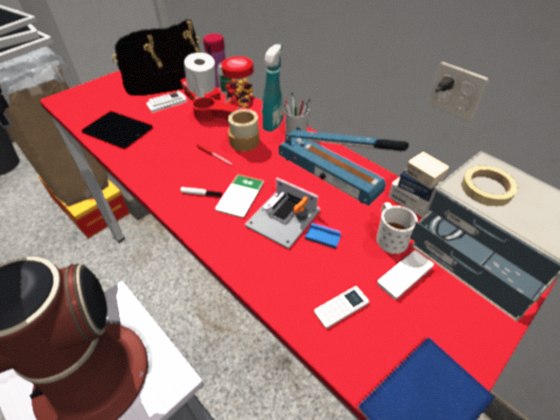

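View pics/side0.png

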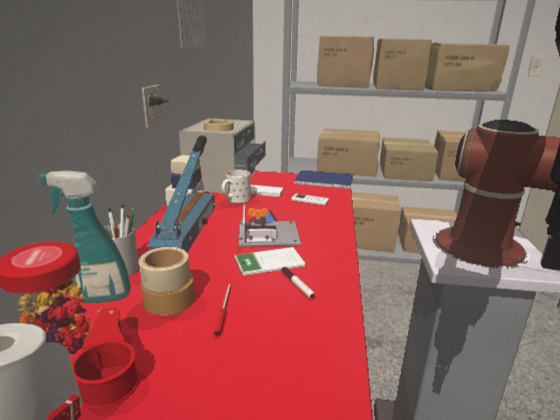

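The scene view shows the handset at about (342,307), with its screen end toward (357,297). The jig is at (285,215), with the orange knob at (300,205). I'll move above the jig for a wrist look, then go on to the handset.

```bash
cat >> h.py <<'E'
def goal(pos,psi):
    "tool shift cm, turn rotvec from now to a tool-down pose with heading psi"
    o=ctrl.get_obs(); A=R.from_rotvec(o["tool_rot"])
    c,s=np.cos(psi),np.sin(psi)
    B=R.from_matrix(np.array([[-c,-s,0],[-s,c,0],[0,0,-1]]))
    return np.round(A.inv().apply(np.array(pos)-o["tool_pos"])*100,2), np.round((A.inv()*B).as_rotvec(),3)
def heading():
    x=-R.from_rotvec(ctrl.get_obs()["tool_rot"]).as_matrix()[:,0]; return np.arctan2(x[1],x[0])
def st():
    o=ctrl.get_obs(); np.set_printoptions(precision=4,suppress=True)
    print("t",round(o["t"],2),"p",o["tool_pos"],"psi",round(heading(),4),"F",o["contact_force"].round(1),"T",o["wrist_torque"].round(3),"op",round(o["opening"],4),"g",round(o["grip_force"],1),"q1,5,6",o["q"][[0,4,5]].round(2))
E
python3 -c "
from h import *
print(goal([.42,.02,.28],-0.25)); c=ctrl.calibration('wrist'); print(-np.array(c['R']).T@np.array(c['t']),np.array(c['R'])[2],c['fx'])"
```

```text
(array([-40.18, -50.1 ,  -4.87]), array([-0.   ,  0.   , -0.002]))
[0.08179444 0.62434385 0.37476707] [ 0.28603921 -0.07389768 -0.95536417] 376.63842178440467
```

```bash
python3 -m handwheel '[[[-40,-50,-5],[0,0,0]],[[-40,-50,-5],[0,0,0]],[[-40,-50,-5],[0,0,0]],[[-40,-50,-5],[0,0,0]],[[-40,-50,-5],[0,0,0]]]'; python3 -c "
from h import *
st();print(goal([.5,.02,.28],-0.25),goal([.42,.02,.28],-0.25))"
```

```text
t: 2.02
tool_pos: [0.284, 0.3195, 0.256]
tool_rot: [0.393, 3.116, 0.001]
contact_force: [1.4, -0.2, 0.0]
opening: 0.0853
grip_force: 0.0
t 2.02 p [0.284  0.3195 0.256 ] psi -0.2509 F [ 1.4 -0.2  0. ] T [-0.031 -0.069  0.011] op 0.0853 g 0.0 q1,5,6 [ 0.67  1.59 -0.65]
(array([-28.36, -23.64,  -2.39]), array([ 0.001,  0.001, -0.001])) (array([-20.61, -25.63,  -2.4 ]), array([ 0.001,  0.001, -0.001]))
```

```bash
python3 -m handwheel '[[[-20.5,-25.5,-2.4],[0,0,0]],[[-20.5,-25.5,-2.4],[0,0,0]],[[-20.5,-25.5,-2.4],[0,0,0]],[[-20.5,-25.5,-2.4],[0,0,0]],[[-20.5,-25.5,-2.4],[0,0,0]]]'>/dev/null;python3 -m handwheel '[[[-3,-3,0],[0,0,0]],[[-3,-3,0],[0,0,0]]]' >/dev/null
python3 - <<'E'
from h import *
st()
im=ctrl.get_image("wrist"); cv2.imwrite("pics/w1.png",im)
for n in ["jig","bed","fence_mid","entry","back_plate","butterfly","wing_grip"]:
    for r in ctrl.landmark_of("wrist",n)[:2]:
        print(n,np.round(r["position"],1),round(r["score"],2),ray("wrist",r["position"],Z[n])[:2])
print(goal([.44,-.245,.25],-0.25))
E
```

```text
t 2.9 p [ 0.4344 -0.0015  0.2785] psi -0.2565 F [0.6 0.3 0.1] T [0.018 0.012 0.005] op 0.0851 g 0.0 q1,5,6 [-0.17  1.62 -1.49]
jig [330.3 252.2] 0.73 [0.5516 0.0327]
bed [332.2 260.5] 0.62 [0.5532 0.0327]
fence_mid [359.3 269.8] 0.84 [0.5696 0.0608]
entry [315.5 238.6] 0.73 [0.5219 0.0204]
butterfly [310.  288.7] 0.56 [ 0.5891 -0.0006]
wing_grip [314.5 307.1] 0.81 [0.5889 0.0012]
wing_grip [514.7 121.4] 0.71 [0.4386 0.2315]
(array([ -6.73, -23.73,   2.86]), array([ 0.,  0., -0.]))
```

View pics/w1.png

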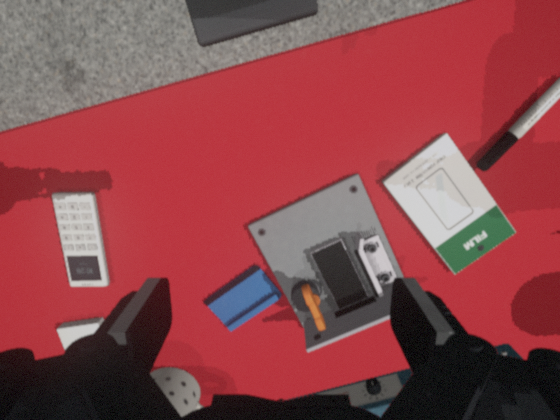

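Wrist view: the jig's front corners are at about (249,228) and (359,176), the knob at (314,305), and the whole handset is at (80,240) with its screen end at the bottom. I'll fit both poses.

```bash
cat >> h.py <<'E'
def fit(J,W):
    "2D rigid jig->world; J, W lists of xy"
    J=np.array(J);W=np.array(W);jc,wc=J.mean(0),W.mean(0);a=J-jc;b=W-wc
    th=np.arctan2((a[:,0]*b[:,1]-a[:,1]*b[:,0]).sum(),(a*b).sum())
    M=np.array([[np.cos(th),-np.sin(th)],[np.sin(th),np.cos(th)]])
    return th,wc-M@jc,W-(J@M.T+wc-M@jc)
def handset(cam,im,near,z=.011):
    "white blob + filled: minAreaRect in world at height z"
    m=cv2.inRange(cv2.cvtColor(im,cv2.COLOR_BGR2HSV),(0,0,110),(180,90,255))
    m=cv2.morphologyEx(m,cv2.MORPH_CLOSE,np.ones((5,5)))
    cs,_=cv2.findContours(m,cv2.RETR_EXTERNAL,cv2.CHAIN_APPROX_NONE)
    c=max((c for c in cs if cv2.pointPolygonTest(cv2.convexHull(c),near,True)>-15),key=cv2.contourArea)
    w=np.array([ray(cam,p,z)[:2] for p in c[:,0].astype(float)])
    return cv2.minAreaRect((w*1000).astype(np.float32)),c
E
python3 - <<'E'
from h import *
np.set_printoptions(precision=4,suppress=True)
im=cv2.imread("pics/w1.png")
J=[[-.08,-.07],[-.08,.07],[0,0],[0,.002],[.022,.024],[-.034,-.0018],[.027,-.038],[.027,-.038]]
W=[ray("wrist",p,z)[:2] for p,z in [((249,227.5),.009),((358.5,175.5),.009),((330.3,252.2),0),((332.2,260.5),.02),((359.3,269.8),.026),((315.5,238.6),.02),((310,288.7),.009),((314.5,307.1),.052)]]
th,o,e=fit(J,W); print("jig",th,o); print(e*1000)
th,o,e=fit(J[:2]+J[-1:],W[:2]+W[-1:]); print("jig corners",th,o); print(e*1000)
print(handset("wrist",im,(80,240))[0])
E
```

```text
jig 0.21695922350723557 [0.5548 0.032 ]
[[ 2.321   1.8179]
 [ 3.1438  0.1116]
 [-2.915   1.7727]
 [-0.7986 -0.839 ]
 [-1.2561  0.7125]
 [ 0.1391 -2.6772]
 [-0.1865 -1.427 ]
 [-0.4477  0.5285]]
jig corners 0.21179379260366724 [0.5565 0.0326]
[[ 0.9772  0.8816]
 [ 1.0934 -0.9786]
 [-2.0706  0.0971]]
((461.14801025390625, -246.4141387939453), (50.020660400390625, 118.58399200439453), 76.66643524169922)
```

```bash
python3 -m handwheel '[[[-4,-23.7,5],[0,0,0]],[[-4,-23.7,5],[0,0,0]],[[-4,-23.7,5],[0,0,0]],[[-4,-23.7,5],[0,0,0]],[[-4,-23.7,5],[0,0,0]]]'>/dev/null
python3 - <<'E'
from h import *
st()
im=ctrl.get_image("wrist"); cv2.imwrite("pics/w2.png",im)
p=proj("wrist",[.456,-.246,.011]);print(p)
r,c=handset("wrist",im,p);print(r)
cv2.drawContours(im,[c],-1,(0,255,0),1);cv2.imwrite("pics/w2c.png",im)
for n,z in [("handset",0),("earpiece_end",.0055)]:
    for q in ctrl.landmark_of("wrist",n)[:1]:print(n,q,ray("wrist",q["position"],z))
E
```

```text
t 3.92 p [ 0.4123 -0.2408  0.2272] psi -0.2563 F [-1.   0.3 -0.6] T [-0.05   0.013 -0.019] op 0.0852 g 0.0 q1,5,6 [-0.68  1.5  -2.  ]
[np.float64(284.6929053570707), np.float64(219.0527557861041)]
((460.3829650878906, -250.22769165039062), (47.129337310791016, 118.91061401367188), 76.63397979736328)
handset {'position': [284.7, 222.6], 'score': 0.71} [ 0.4642 -0.2469  0.    ]
earpiece_end {'position': [284.0, 275.7], 'score': 0.95} [ 0.5214 -0.2615  0.0055]
```

View pics/w2c.png

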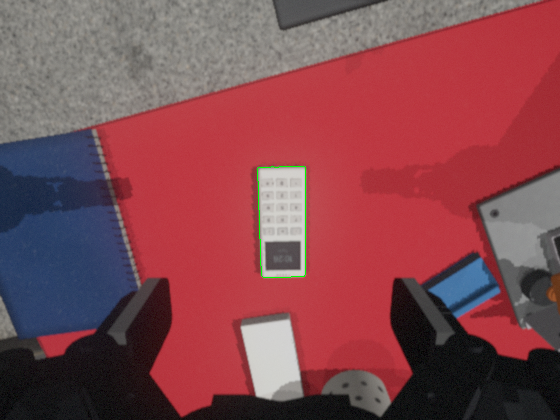

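The contour fits the handset: centre about (0.460,-0.2495), heading -0.233, screen end at the far side. I'll move above the grip point, 40 mm behind centre.

```bash
python3 -c "
from h import *
print(goal([.4215,-.2403,.06],-0.233),goal([.4215,-.2403,.0],-0.233))"
```

```text
(array([-0.81, -0.04, 16.88]), array([ 0.   ,  0.   , -0.018])) (array([-0.8 , -0.04, 22.88]), array([ 0.   ,  0.   , -0.018]))
```

```bash
python3 -m handwheel '[[[-0.8,0,10],[0,0,-0.018]],[[-0.8,0,17],[0,0,-0.018]],[[-0.8,0,17],[0,0,-0.018]],[[-0.8,0,17],[0,0,-0.018]],[[-0.8,0,17],[0,0,-0.018]]]' >/dev/null; python3 -c "
from h import *
st();print(goal([.4215,-.2403,.0],-0.233))"
```

```text
t 4.7 p [ 0.4229 -0.2409  0.0609] psi -0.2321 F [ 1.1 -1.2  0.5] T [-0.013 -0.06  -0.009] op 0.085 g 0.0 q1,5,6 [-0.67  1.18 -2.01]
(array([0.17, 0.03, 6.09]), array([-0.001,  0.003,  0.001]))
```

```bash
python3 -m handwheel '[[[0.2,0,3],[0,0,0]],[[0.2,0,5],[0,0,0]],[[0.2,0,6],[0,0,0]],[[0.2,0,6],[0,0,0]]]' ; python3 -m handwheel '[[[0,0,0],[0,0,0]],[[0,0,0],[0,0,0]],[[0,0,0],[0,0,0]],[[0,0,0],[0,0,0]],[[0,0,0],[0,0,0]]]' 1 40; python3 -c "
from h import *
st()"
```

```text
t: 5.2
tool_pos: [0.4202, -0.2408, -0.0001]
tool_rot: [0.366, 3.118, -0.002]
contact_force: [-0.3, -0.3, -0.3]
opening: 0.0855
grip_force: 0.0
t: 5.82
tool_pos: [0.4201, -0.241, -0.0003]
tool_rot: [0.366, 3.119, -0.002]
contact_force: [-1.3, 1.0, 6.3]
opening: 0.046
grip_force: 41.7
t 5.83 p [ 0.4201 -0.241  -0.0003] psi -0.2338 F [-1.3  1.   6.3] T [-0.012  0.182 -0.022] op 0.046 g 41.7 q1,5,6 [-0.67  1.05 -2.01]
```

```bash
python3 -m handwheel '[[[0,0,-2],[0,0,0]],[[0,0,-6],[0,0,0]],[[0,0,-12],[0,0,0]],[[0,0,-15],[0,0,0]],[[0,0,-15],[0,0,0]]]' >/dev/null; python3 -c "
from h import *
st();print(goal([.425,.004,.15],0.214))"
```

```text
t 6.45 p [ 0.4207 -0.2414  0.1514] psi -0.2338 F [ 0.7  0.8 -1.7] T [0.049 0.094 0.024] op 0.046 g 41.2 q1,5,6 [-0.67  1.35 -2.01]
(array([ 5.26, 23.97,  0.05]), array([-0.004,  0.005, -0.448]))
```

```bash
python3 -m handwheel '[[[1.05,4.8,0],[0,0,-0.09]],[[2.1,9.6,0],[0,0,-0.18]],[[3.2,14.4,0],[0,0,-0.27]],[[4.2,19.2,0],[0,0,-0.36]],[[5.26,24,0],[0,0,-0.448]]]' >/dev/null; python3 -m handwheel '[[[0,0,0],[0,0,0]],[[0,0,0],[0,0,0]]]' >/dev/null
python3 - <<'E'
from h import *
st()
im=ctrl.get_image("wrist"); cv2.imwrite("pics/w3.png",im)
for n in ["jig","bed","fence_mid","entry","back_plate","butterfly","wing_grip","earpiece_end"]:
    for r in ctrl.landmark_of("wrist",n)[:2]:
        print(n,np.round(r["position"],1),round(r["score"],2),ray("wrist",r["position"],Z[n] if n!="earpiece_end" else .155)[:2])
E
```

```text
t 7.33 p [0.4228 0.0053 0.1468] psi 0.2142 F [-0.3 -0.  -1.9] T [-0.025  0.05  -0.048] op 0.0454 g 41.4 q1,5,6 [-0.16  1.39 -1.95]
jig [279.6 364.7] 0.15 [0.5817 0.0385]
butterfly [229.  373.7] 0.68 [ 0.5956 -0.0054]
```

View pics/w3.png

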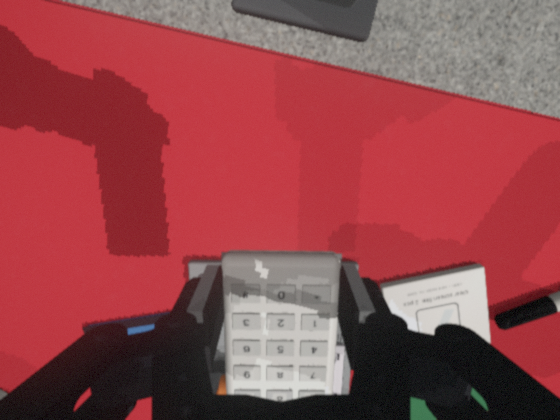

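The handset sits straight and centred between the fingers (columns 223–340). The jig's front edge runs at row ~262, with corners at about (189,262) and (358,262). I'll go over the entry, above the wings' height, and measure the front corners again.

Run:
```python
from h import *
np.set_printoptions(precision=4,suppress=True)
im=cv2.cvtColor(cv2.imread("pics/w3.png"),cv2.COLOR_BGR2HSV)
s=im[:,:,1]
print(s[250:285:2,200],s[262:275,352]); print(s[270,180:200],s[268,340:366])
W=[ray("wrist",p,.009)[:2] for p in [(189,262),(358.5,262)]]
print(W,fit([[-.08,-.07],[-.08,.07]],W))
o=np.array([.5565,.0325]);th=.213
M=np.array([[np.cos(th),-np.sin(th)],[np.sin(th),np.cos(th)]])
print(goal([*(o+M@[-.085,-.0018]),.075],th))
```

```text
[176 170 176 174 168  84  33  11   8   8   7   8  20  35  64  44  32  34] [50 32 18 23 21 18 15 21 21 15 18 18 19]
[170 175 173 170 174 172 182 166  98  28  14  10  10  10  10   8   8   8
  12   7] [ 28  42  77  56  30  27  18  18  21  15  18  21  15  18  21  17  10  27
  88 163 171 176 171 173 175 178]
[array([ 0.4936, -0.0564]), array([0.4638, 0.0795])] (np.float64(0.21531472474911903), array([0.5569, 0.0287]), array([[-0.0001,  0.0004],
       [ 0.0001, -0.0004]]))
(array([-5.06, -0.29,  7.36]), array([-0.,  0.,  0.]))
```

```bash
python3 -m handwheel '[[[-2.5,-0.2,0],[0,0,0]],[[-5,-0.2,3],[0,0,0]],[[-5,-0.2,7],[0,0,0]],[[-5,-0.2,7],[0,0,0]],[[-5,-0.2,7],[0,0,0]]]' >/dev/null
python3 - <<'E'
from h import *
st()
im=ctrl.get_image("wrist"); cv2.imwrite("pics/w4.png",im)
print([ (n,r["position"],r["score"]) for n in ["fence_mid","bed","entry","jig"] for r in ctrl.landmark_of("wrist",n)[:1]])
E
```

```text
t 8.4 p [0.4736 0.0139 0.0797] psi 0.214 F [ 0.6  0.6 -0.7] T [ 0.031  0.092 -0.016] op 0.0453 g 41.4 q1,5,6 [-0.13  1.22 -1.91]
[]
```

View pics/w4.png

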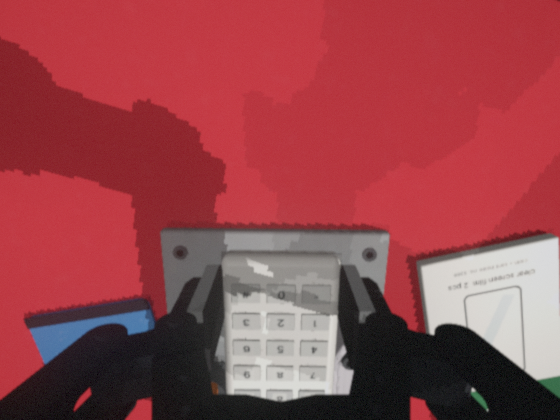

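The front plate corners now show at about (161,231) and (388,231), and the handset's rear corners at (222,252) and (341,252). I'll work out their relative lateral offset in the same picture.

```bash
cat >> h.py <<'E'
def edge(im,p,d,n=8):
    "subpixel max gradient of saturation along d through p"
    s=cv2.GaussianBlur(cv2.cvtColor(im,cv2.COLOR_BGR2HSV)[:,:,1],(3,3),0).astype(float)
    k=np.arange(-n,n+.01,.25);P=np.array(p)[None]+k[:,None]*np.array(d)
    v=cv2.remap(s.astype(np.float32),P[None,:,0].astype(np.float32),P[None,:,1].astype(np.float32),1)[0]
    g=np.abs(np.gradient(cv2.GaussianBlur(v[None],(9,1),0)[0]));return P[g.argmax()]
def line(im,pts,d):
    q=np.array([edge(im,p,d) for p in pts],np.float32)
    return q
def meet(a,b):
    f=lambda q:cv2.fitLine(q,cv2.DIST_HUBER,0,.01,.01).ravel()
    a,b=f(a),f(b);t=np.linalg.solve(np.c_[a[:2],-b[:2]],b[2:]-a[2:]);return a[2:]+t[0]*a[:2]
E
python3 - <<'E'
from h import *
np.set_printoptions(precision=4,suppress=True)
im=cv2.imread("pics/w4.png")
L=line(im,[(162,r) for r in range(238,290,4)],(1,0));Rr=line(im,[(387,r) for r in range(240,290,4)],(1,0))
T=line(im,[(c,231) for c in list(range(170,215,4))+list(range(345,380,4))],(0,1))
print(L[:,0],Rr[:,0],T[:,1])
c1,c2=meet(L,T),meet(Rr,T);print(c1,c2)
W=[ray("wrist",p,.009)[:2] for p in (c1,c2)];print(np.linalg.norm(W[1]-W[0]))
th,o,e=fit([[-.08,-.07],[-.08,.07]],W);print("jig",th,o)
z=ctrl.get_obs()["tool_pos"][2]+.012
H=[ray("wrist",p,z)[:2] for p in [(222.5,253),(341,253)]];print("hs rear",np.mean(H,0),np.linalg.norm(H[1]-H[0]))
M=np.array([[np.cos(th),-np.sin(th)],[np.sin(th),np.cos(th)]])
t=ctrl.get_obs()["tool_pos"]
print("jig coords: handset rear",M.T@(np.mean(H,0)-o),"tcp",M.T@(t[:2]-o))
tr=M.T@(ctrl.get_obs()["tool_pos"][:2]-o)
E
```

```text
[160.5  160.5  161.   161.5  161.5  162.25 162.5  162.5  163.25 163.5
 163.75 164.25 164.5 ] [388.75 388.5  387.75 387.5  387.25 386.75 386.25 385.75 385.5  385.
 384.75 384.25 383.75] [227.5  227.5  227.5  227.5  227.5  227.5  227.75 227.75 227.75 227.75
 227.5  228.25 229.25 229.5  229.5  229.5  229.5  229.5  229.75 229.75
 229.75]
[159.4713 227.2777] [389.8063 229.8817]
0.139396140217435
jig 0.20449656266402164 [0.5544 0.0273]
hs rear [0.4552 0.0107] 0.04482309301081667
jig coords: handset rear [-0.1005  0.0039] tcp [-0.0815  0.0032]
```

```bash
cat >> h.py <<'E'
def jigview(im):
    L=line(im,[(161,r) for r in range(238,290,4)],(1,0));Rr=line(im,[(387,r) for r in range(240,290,4)],(1,0))
    T=line(im,[(c,229) for c in list(range(170,215,4))+list(range(345,380,4))],(0,1))
    c1,c2=meet(L,T),meet(Rr,T)
    W=[ray("wrist",p,.009)[:2] for p in (c1,c2)]
    th,o,e=fit([[-.08,-.07],[-.08,.07]],W)
    for q in (L,Rr):
        a,b=ray("wrist",q[0],.009),ray("wrist",q[-1],.009);d=(b-a);print("side yaw",np.arctan2(d[1],d[0]))
    return th,o,c1,c2
E
python3 - <<'E'
from h import *
np.set_printoptions(precision=4,suppress=True)
p0=ctrl.get_obs()["tool_pos"];im=ctrl.get_image("wrist");cv2.imwrite("pics/w5.png",im)
st();print(p0)
th,o,c1,c2=jigview(im);print(th,o,c1,c2)
for n in ("wrist",):
    pass
h1=line(im,[(223,r) for r in range(262,266,1)],(1,0));h2=line(im,[(340,r) for r in range(258,266,1)],(1,0));print(h1,h2)
big=cv2.resize(im[215:315,140:410],None,fx=2.9,fy=2.9,interpolation=cv2.INTER_CUBIC);cv2.imwrite("pics/w5c.png",big)
E
```

```text
t 8.7 p [0.4737 0.0139 0.0798] psi 0.2141 F [-0.4  0.5 -0.9] T [-0.029  0.03  -0.042] op 0.0458 g 41.4 q1,5,6 [-0.13  1.22 -1.91]
[0.4739 0.0139 0.0801]
side yaw 0.2086712079134367
side yaw 0.20422057491202
0.20414242204527178 [0.5534 0.0273] [159.7133 226.2733] [389.9143 228.9438]
[[220.5  262.  ]
 [220.5  263.  ]
 [220.5  264.  ]
 [219.25 265.  ]] [[341.25 258.  ]
 [340.5  259.  ]
 [340.5  260.  ]
 [340.25 261.  ]
 [340.5  262.  ]
 [340.5  263.  ]
 [340.75 264.  ]
 [342.25 265.  ]]
```

View pics/w5c.png

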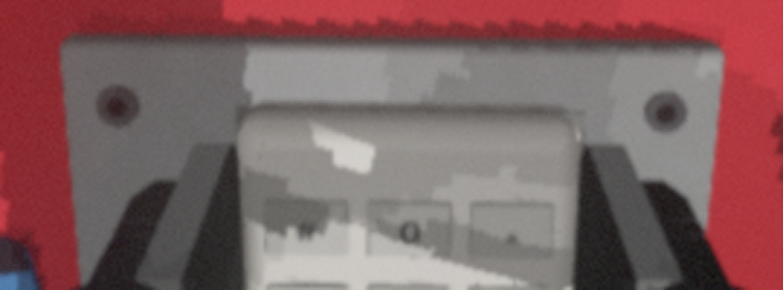

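The crop shows the plate's screw holes centred at column ~275 and the handset centred at ~280.7. So the handset is ~3.6 mm left of the jig's centreline and slightly rotated. I'll correct that and go to the entry.

```bash
cat >> h.py <<'E'
JO=np.array([.5538,.0273]);JT=.2045
JM=np.array([[np.cos(JT),-np.sin(JT)],[np.sin(JT),np.cos(JT)]])
def jw(x,y): return JO+JM@np.array([x,y])
def jst():
    st(); o=ctrl.get_obs(); print("jig tcp mm",(JM.T@(o["tool_pos"][:2]-JO)*1000).round(2),"dpsi",round(heading()-JT,4),"Fj",(JM.T@o["contact_force"][:2]).round(1))
E
python3 - <<'E'
from h import *
jst();print(goal([*jw(-.078,-.0022),.06],JT),goal([*jw(-.078,-.0022),.024],JT))
E
```

```text
t 8.7 p [0.4737 0.0139 0.0798] psi 0.2141 F [-0.4  0.5 -0.9] T [-0.029  0.03  -0.042] op 0.0458 g 41.4 q1,5,6 [-0.13  1.22 -1.91]
jig tcp mm [-81.13   3.16] dpsi 0.0096 Fj [-0.3  0.5]
(array([-0.3 , -0.54,  1.98]), array([-0.001,  0.002,  0.01 ])) (array([-0.3 , -0.53,  5.58]), array([-0.001,  0.002,  0.01 ]))
```

```bash
python3 -m handwheel '[[[-0.3,-0.54,0],[0,0,0.01]],[[-0.3,-0.54,0.5],[0,0,0.01]],[[-0.3,-0.54,0.5],[0,0,0.01]],[[-0.3,-0.54,0.5],[0,0,0.01]]]' >/dev/null
python3 - <<'E'
from h import *
im=ctrl.get_image("wrist");cv2.imwrite("pics/w6.png",im)
jst();th,o,c1,c2=jigview(im);print(th,o,c1,c2,"tcp",(JM.T@(ctrl.get_obs()["tool_pos"][:2]-o)*1000).round(2))
g=cv2.GaussianBlur(cv2.cvtColor(im,cv2.COLOR_BGR2GRAY),(3,3),0).astype(float)
for c in (235,255,275,295,315,330): 
    d=np.gradient(g[240:265,c]);print(c,240+np.abs(d).argmax(),end="; ")
print(goal([*jw(-.078,-.0022),.024],JT))
E
```

```text
t 9.25 p [0.4769 0.0095 0.0733] psi 0.2043 F [ 0.1  0.9 -1.3] T [-0.061  0.039  0.026] op 0.0456 g 41.4 q1,5,6 [-0.14  1.21 -1.91]
jig tcp mm [-78.89  -1.85] dpsi -0.0002 Fj [0.3 0.9]
side yaw 0.17884103998491327
side yaw 0.5133737615935174
0.2043411621141152 [0.5553 0.0205] [164.4133 228.6994] [377.8392 229.0803] tcp [-78.98   5.13]
235 250; 255 250; 275 250; 295 250; 315 251; 330 251; (array([-0.09, -0.04,  4.93]), array([ 0., -0., -0.]))
```

Run:
```python
from h import *
im=cv2.imread("pics/w6.png")
L=line(im,[(170,r) for r in range(240,286,4)],(1,0));Rr=line(im,[(398,r) for r in range(240,286,4)],(1,0))
T=line(im,[(c,229) for c in list(range(180,215,4))+list(range(345,385,4))],(0,1))
c=[meet(L,T),meet(Rr,T)];print(c,L[:,0],Rr[:,0])
W=[ray("wrist",p,.009)[:2] for p in c];th,o,e=fit([[-.08,-.07],[-.08,.07]],W);print(th,o,"tcp",(JM.T@(ctrl.get_obs()["tool_pos"][:2]-o)*1000).round(2))
```

```text
[array([164.01067, 228.68716], dtype=float32), array([401.79428, 229.1292 ], dtype=float32)] [165.25 165.5  165.75 166.5  166.5  167.25 167.5  167.5  168.25 168.5
 169.   169.5 ] [400.5  400.25 399.75 399.5  399.   398.5  398.25 397.75 397.25 396.75
 396.5  396.  ]
0.20426184300342512 [0.55389971 0.02724361] tcp [-78.98  -1.77]
```

```bash
python3 -m handwheel '[[[-0.1,-0.04,1.5],[0,0,0]],[[-0.1,-0.04,3],[0,0,0]],[[-0.1,-0.04,4.3],[0,0,0]],[[-0.1,-0.04,4.8],[0,0,0]],[[-0.1,-0.04,4.8],[0,0,0]]]' >/dev/null; python3 -c "
from h import *
jst();print(goal([*jw(-.075,-.0022),.0215],JT))"
```

```text
t 9.88 p [0.4777 0.0093 0.0249] psi 0.2042 F [ 0.3  0.8 -0.7] T [ 0.012  0.034 -0.024] op 0.0457 g 41.4 q1,5,6 [-0.14  1.11 -1.91]
jig tcp mm [-78.14  -2.17] dpsi -0.0003 Fj [0.5 0.7]
(array([-0.31, -0.  ,  0.34]), array([ 0.   , -0.001, -0.   ]))
```

```bash
for i in 1; do python3 -m handwheel '[[[0,0,0.2],[0,0,0]],[[0,0,0.3],[0,0,0]],[[0,0,0.3],[0,0,0]]]' >/dev/null; python3 -c "
from h import *
jst()"; python3 -m handwheel '[[[0,0,0.1],[0,0,0]],[[0,0,0.1],[0,0,0]]]' >/dev/null; python3 -c "
from h import *
jst()"; done
```

```text
t 10.25 p [0.4783 0.0092 0.0227] psi 0.2042 F [ 0.1  0.3 -0.3] T [-0.045  0.031 -0.056] op 0.0461 g 41.4 q1,5,6 [-0.14  1.1  -1.91]
jig tcp mm [-77.62  -2.37] dpsi -0.0003 Fj [0.2 0.3]
t 10.5 p [0.4781 0.0092 0.0215] psi 0.2042 F [-1.1 -0.8 -1.2] T [-0.005  0.029  0.042] op 0.0458 g 41.4 q1,5,6 [-0.14  1.1  -1.91]
jig tcp mm [-77.8   -2.32] dpsi -0.0003 Fj [-1.2 -0.5]
```

```bash
python3 -m handwheel '[[[0,0,0.05],[0,0,0]],[[0,0,0.1],[0,0,0]],[[0,0,0.1],[0,0,0]]]' >/dev/null; python3 -c "
from h import *
jst()"; python3 -m handwheel '[[[-1,0,0],[0,0,0]],[[-2,0,0],[0,0,0]],[[-2.8,0,0],[0,0,0]],[[-2.8,0,0],[0,0,0]]]' >/dev/null; python3 -c "
from h import *
jst();print(goal([*jw(-.0375,-.0022),.021],JT))"
```

```text
t 10.88 p [0.4781 0.0093 0.0204] psi 0.2042 F [ 0.3  0.5 -0.1] T [ 0.018 -0.025  0.054] op 0.0457 g 41.4 q1,5,6 [-0.14  1.1  -1.91]
jig tcp mm [-77.83  -2.29] dpsi -0.0003 Fj [0.4 0.5]
t 11.38 p [0.5064 0.015  0.0206] psi 0.2045 F [ 0.1  0.3 -0.7] T [-0.082  0.059 -0.04 ] op 0.0455 g 41.4 q1,5,6 [-0.12  1.1  -1.89]
jig tcp mm [-48.94  -2.38] dpsi 0.0 Fj [0.1 0.2]
(array([-1.14,  0.02, -0.04]), array([-0.,  0.,  0.]))
```

```bash
python3 -m handwheel '[[[-0.3,0,0],[0,0,0]],[[-0.6,0,0],[0,0,0]],[[-0.8,0,0],[0,0,0]],[[-0.8,0,0],[0,0,0]]]' >/dev/null; python3 -c "
from h import *
jst()";  python3 -m handwheel '[[[-0.15,0,0],[0,0,0]],[[-0.15,0,0],[0,0,0]]]' >/dev/null; python3 -c "
from h import *
jst()"; python3 -m handwheel '[[[-0.1,0,0],[0,0,0]],[[-0.1,0,0],[0,0,0]]]' >/dev/null; python3 -c "
from h import *
jst()"
```

```text
t 11.88 p [0.5135 0.0165 0.0206] psi 0.2042 F [-0.8 -0.7 -1.3] T [-0.072  0.055  0.002] op 0.0457 g 41.4 q1,5,6 [-0.11  1.1  -1.89]
jig tcp mm [-41.68  -2.36] dpsi -0.0003 Fj [-0.9 -0.6]
t 12.12 p [0.5149 0.0169 0.0205] psi 0.2042 F [-0.4  0.  -0.8] T [0.031 0.06  0.013] op 0.0457 g 41.4 q1,5,6 [-0.11  1.1  -1.89]
jig tcp mm [-40.23  -2.32] dpsi -0.0003 Fj [-0.4  0.1]
t 12.38 p [0.5159 0.017  0.0205] psi 0.2042 F [-0.8 -0.8 -0.6] T [0.023 0.052 0.004] op 0.0459 g 41.4 q1,5,6 [-0.11  1.1  -1.89]
jig tcp mm [-39.23  -2.34] dpsi -0.0003 Fj [-0.9 -0.7]
```

```bash
for k in 1 2 3; do python3 -m handwheel '[[[-0.1,0,0],[0,0,0]],[[-0.1,0,0],[0,0,0]]]' >/dev/null; python3 -c "
from h import *
jst()"; done
```

```text
t 12.62 p [0.5169 0.0172 0.0205] psi 0.2042 F [ 0.5  0.1 -2. ] T [-0.003 -0.006  0.028] op 0.0456 g 41.4 q1,5,6 [-0.11  1.1  -1.89]
jig tcp mm [-38.22  -2.34] dpsi -0.0003 Fj [ 0.5 -0. ]
t 12.88 p [0.5174 0.0174 0.0203] psi 0.2043 F [-1.5 -0.1 -1.3] T [-0.056  0.169  0.034] op 0.0455 g 41.4 q1,5,6 [-0.11  1.1  -1.89]
jig tcp mm [-37.61  -2.3 ] dpsi -0.0002 Fj [-1.5  0.2]
t 13.12 p [0.5175 0.0174 0.0199] psi 0.2044 F [-4.3 -1.8  0.5] T [-0.349  0.675 -0.072] op 0.0455 g 41.5 q1,5,6 [-0.11  1.1  -1.88]
jig tcp mm [-37.56  -2.28] dpsi -0.0001 Fj [-4.6 -0.9]
```

```bash
python3 -m handwheel '[[[-0.05,0,0.1],[0,0,0]],[[-0.05,0,0.1],[0,0,0]]]' >/dev/null; python3 -c "
from h import *
jst()";  python3 -m handwheel '[[[-0.05,0,0.1],[0,0,0]],[[-0.05,0,0.1],[0,0,0]]]' >/dev/null; python3 -c "
from h import *
jst()"
```

```text
t 13.38 p [0.5175 0.0174 0.0196] psi 0.2046 F [-9.3 -1.7  8.1] T [-0.467  1.441  0.056] op 0.0459 g 42.3 q1,5,6 [-0.11  1.1  -1.88]
jig tcp mm [-37.55  -2.33] dpsi 0.0001 Fj [-9.4  0.2]
t 13.62 p [0.5176 0.0174 0.0195] psi 0.2049 F [-15.9  -2.5  14.7] T [-0.415  2.327  0.025] op 0.046 g 43.1 q1,5,6 [-0.11  1.1  -1.88]
jig tcp mm [-37.51  -2.36] dpsi 0.0004 Fj [-16.1   0.8]
```

```bash
python3 -m handwheel '[[[0.05,0,-0.15],[0,0,0]],[[0.05,0,-0.15],[0,0,0]]]' >/dev/null; python3 -c "
from h import *
jst()";  python3 -m handwheel '[[[0,0,0],[0,0,0]],[[0,0,0],[0,0,0]],[[0,0,0],[0,0,0]]]' -0.4 >/dev/null; python3 -c "
from h import *
jst()"
```

```text
t 13.88 p [0.5175 0.0174 0.0196] psi 0.2046 F [-7.6 -1.7  3.9] T [-0.346  1.083 -0.047] op 0.0457 g 41.9 q1,5,6 [-0.11  1.1  -1.88]
jig tcp mm [-37.53  -2.3 ] dpsi 0.0001 Fj [-7.8 -0.1]
t 14.25 p [0.5198 0.0178 0.0204] psi 0.2042 F [-0.3 -0.4  0. ] T [-0.034 -0.02  -0.042] op 0.0598 g 0.0 q1,5,6 [-0.11  1.09 -1.88]
jig tcp mm [-35.19  -2.39] dpsi -0.0003 Fj [-0.4 -0.3]
```

```bash
python3 -m handwheel '[[[0,0,-4],[0,0,0]],[[1,0,-9],[0,0,0]],[[4,0,-14],[0,0,0]],[[8,0,-18],[0,0,0]],[[8,0,-18],[0,0,0]]]' -0.9 >/dev/null; python3 -m handwheel '[[[0,0,0],[0,0,0]],[[0,0,0],[0,0,0]],[[0,0,0],[0,0,0]]]' >/dev/null
python3 - <<'E'
from h import *
im=ctrl.get_image("wrist");cv2.imwrite("pics/w7.png",im);jst()
for n in ["butterfly","wing_grip","fence_mid","bed","handset","earpiece_end"]:
    z={"handset":.02,"earpiece_end":.0255}.get(n,Z[n])
    for r in ctrl.landmark_of("wrist",n)[:1]:
        w=ray("wrist",r["position"],z)[:2];print(n,np.round(r["position"],1),round(r["score"],2),w,(JM.T@(w-JO)*1000).round(1))
print("pred wing",proj("wrist",[*jw(.027,-.038),.062]))
hsv=cv2.cvtColor(im,cv2.COLOR_BGR2HSV);m=cv2.inRange(hsv,(5,150,90),(22,255,255))
ys,xs=np.nonzero(m);print(len(xs));
w=np.array([ray("wrist",(x,y),.06)[:2] for x,y in zip(xs,ys)]);j=(w-JO)@JM*1000
r=cv2.minAreaRect(j.astype(np.float32));print(r)
big=cv2.resize(im[150:420,140:460],None,fx=2.2,fy=2.2);cv2.imwrite("pics/w7c.png",big)
E
```

```text
t 15.3 p [0.4407 0.0017 0.1985] psi 0.2045 F [ 0.5 -0.6 -0.2] T [-0.038  0.053  0.014] op 0.0812 g 0.0 q1,5,6 [-0.17  1.48 -1.94]
jig tcp mm [-115.98   -2.08] dpsi -0.0 Fj [ 0.4 -0.7]
butterfly [244.1 324.4] 0.81 [ 0.5925 -0.0041] [ 31.5 -38.6]
wing_grip [239.8 347.7] 0.76 [ 0.5885 -0.0048] [ 27.5 -38.5]
fence_mid [312.4 328.8] 0.64 [0.573  0.0613] [25.7 29.4]
handset [280.3 306.2] 0.57 [0.559  0.0264] [ 4.9 -2. ]
earpiece_end [280.3 361.7] 0.75 [0.618  0.0386] [65.1 -1.9]
pred wing [np.float64(239.54713424550602), np.float64(353.4679423840705)]
577
((25.557783126831055, -38.415218353271484), (14.677539825439453, 59.44778823852539), 79.0546646118164)
```

View pics/w7c.png

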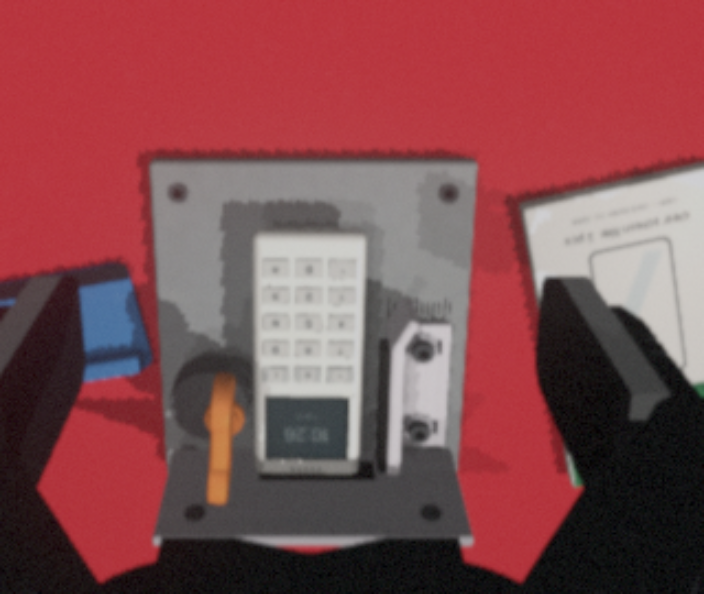

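The handset is seated straight against the stop, and the blade in the crop runs from (225,378) to (217,500). I'll compute its heading and go over the knob.

Run:
```python
from h import *
a,b=[ray("wrist",p,.062)[:2] for p in [(140+225/2.2,150+378/2.2),(140+217/2.2,150+500/2.2)]]
d=JM.T@(b-a);print(d*1000,JM.T@((a+b)/2-JO)*1000);f=np.arctan2(d[1],d[0]);print("blade",f,"joint",.45-f)
for z in (.12,.043):print(goal([*jw(.0272,-.0382),z],JT+f))
```

```text
[57.78841973 -4.9352147 ] [ 23.63957487 -37.13753372]
blade -0.08519472902970723 joint 0.5351947290297072
(array([-14.3 ,  -3.59,   7.98]), array([ 0.   , -0.   ,  0.085]))
(array([-14.3 ,  -3.59,  15.68]), array([ 0.   , -0.   ,  0.085]))
```

```bash
python3 -m handwheel '[[[-5,-1.2,0],[0,0,0.03]],[[-10,-2.4,3],[0,0,0.06]],[[-14.3,-3.6,8],[0,0,0.085]],[[-14.3,-3.6,8],[0,0,0.085]],[[-14.3,-3.6,8],[0,0,0.085]]]' 0.3 >/dev/null
python3 - <<'E'
from h import *
im=ctrl.get_image("wrist");cv2.imwrite("pics/w8.png",im);jst();print(goal([*jw(.0272,-.0382),.043],JT-.085))
E
```

```text
t 16.27 p [ 0.5886 -0.0048  0.1217] psi 0.1193 F [-0.1  0.5 -0.1] T [-0.026 -0.017 -0.035] op 0.03 g 0.0 q1,5,6 [-0.13  1.28 -1.82]
jig tcp mm [ 27.58 -38.48] dpsi -0.0852 Fj [0.  0.5]
(array([0.06, 0.03, 7.87]), array([-0.001,  0.002, -0.   ]))
```

View pics/w8.png

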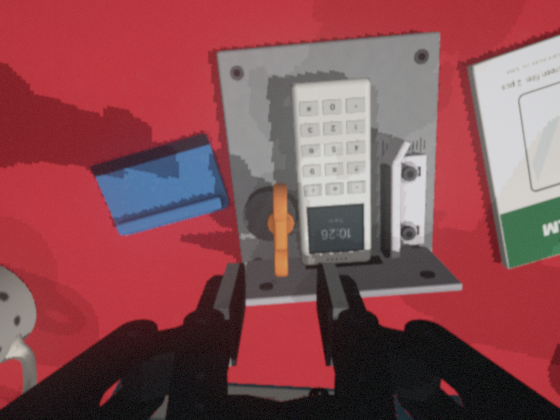

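The blade stands vertical at column 280, midway between the fingers (240 and 325), so I'll descend and pinch.

```bash
python3 -m handwheel '[[[0.05,0.03,3],[0,0,0]],[[0.05,0.03,6],[0,0,0]],[[0.05,0.03,7.8],[0,0,0]],[[0.05,0.03,7.8],[0,0,0]]]' ;python3 -c "
from h import *
jst()"; python3 -m handwheel '[[[0,0,0],[0,0,0]],[[0,0,0],[0,0,0]],[[0,0,0],[0,0,0]],[[0,0,0],[0,0,0]]]' 1 80 >/dev/null; python3 -c "
from h import *
jst()"
```

```text
t: 16.77
tool_pos: [0.5871, -0.0044, 0.0424]
tool_rot: [0.187, -3.136, -0.0]
contact_force: [-0.1, -0.2, 0.5]
opening: 0.03
grip_force: 0.0
t 16.77 p [ 0.5871 -0.0044  0.0424] psi 0.1192 F [-0.1 -0.2  0.5] T [ 0.098  0.006 -0.019] op 0.03 g 0.0 q1,5,6 [-0.13  1.15 -1.82]
jig tcp mm [ 26.19 -37.83] dpsi -0.0853 Fj [-0.1 -0.2]
t 17.27 p [ 0.589  -0.0048  0.0443] psi 0.1192 F [-2.4 -0.3  6.8] T [-0.001  0.402  0.005] op 0.0058 g 82.1 q1,5,6 [-0.13  1.15 -1.82]
jig tcp mm [ 27.98 -38.57] dpsi -0.0853 Fj [-2.4  0.2]
```

```bash
python3 -m handwheel '[[[0,0,-0.2],[0,0,0]],[[0,0,-0.2],[0,0,0]]]' >/dev/null; python3 -c "
from h import *
jst()"; python3 -m handwheel '[[[0,0,0],[0,0,0.1]],[[0,0,0],[0,0,0.2]],[[0,0,0],[0,0,0.3]],[[0,0,0],[0,0,0.4]],[[0,0,0],[0,0,0.5]]]' >/dev/null; python3 -c "
from h import *
jst()";python3 -m handwheel '[[[0,0,0],[0,0,0.05]],[[0,0,0],[0,0,0.05]]]' >/dev/null; python3 -c "
from h import *
jst()"
```

```text
t 17.52 p [ 0.5889 -0.0048  0.0444] psi 0.1191 F [ 4.6 -1.3 -3.4] T [-0.201 -0.901 -0.015] op 0.0055 g 80.8 q1,5,6 [-0.13  1.15 -1.82]
jig tcp mm [ 27.84 -38.52] dpsi -0.0854 Fj [ 4.2 -2.2]
t 18.15 p [ 0.589  -0.0041  0.0444] psi -0.3842 F [ 4.7  1.  -3.2] T [ 0.108 -1.012  0.081] op 0.0058 g 80.8 q1,5,6 [-0.13  1.15 -1.32]
jig tcp mm [ 28.07 -37.89] dpsi -0.5887 Fj [ 4.8 -0. ]
t 18.4 p [ 0.589  -0.004   0.0444] psi -0.4313 F [ 4.7  1.  -3.2] T [ 0.132 -0.969 -0.006] op 0.0056 g 80.8 q1,5,6 [-0.13  1.15 -1.27]
jig tcp mm [ 28.12 -37.84] dpsi -0.6358 Fj [4.9 0. ]
```

```bash
cat > r.py <<'E'
from h import *
o=ctrl.get_obs();print("dpsi",round(heading()-JT,4),"Tz",round(o["wrist_torque"][2],3),"Fj",(JM.T@o["contact_force"][:2]).round(1),"g",round(o["grip_force"],1),"t",round(o["t"],2))
E
for i in 1 2 3 4; do python3 -m handwheel '[[[0,0,0],[0,0,0.025]],[[0,0,0],[0,0,0.05]]]' >/dev/null; python3 r.py; done
```

```text
dpsi -0.6862 Tz 0.1 Fj [5.9 0.5] g 80.8 t 18.65
dpsi -0.7361 Tz 0.065 Fj [5.6 1.1] g 80.8 t 18.9
dpsi -0.7861 Tz 0.039 Fj [5.8 1. ] g 80.8 t 19.15
dpsi -0.8362 Tz 0.062 Fj [5.2 0.4] g 80.8 t 19.4
```

```bash
for i in 1 2 3; do python3 -m handwheel '[[[0,0,0],[0,0,0.025]],[[0,0,0],[0,0,0.05]]]' >/dev/null; python3 r.py; done
```

```text
dpsi -0.8861 Tz -0.001 Fj [5.3 1.2] g 80.8 t 19.65
dpsi -0.9361 Tz 0.063 Fj [6.8 0.9] g 80.8 t 19.9
dpsi -0.9861 Tz 0.03 Fj [7.4 2. ] g 80.7 t 20.15
```

```bash
for i in 1 2 3; do python3 -m handwheel '[[[0,0,0],[0,0,0.025]],[[0,0,0],[0,0,0.05]]]' >/dev/null; python3 r.py; done
```

```text
dpsi -1.0361 Tz 0.006 Fj [8.3 1.3] g 80.7 t 20.4
dpsi -1.0861 Tz 0.027 Fj [7.7 1.4] g 80.7 t 20.65
dpsi -1.1362 Tz 0.035 Fj [8.  1.4] g 80.7 t 20.9
```

```bash
for i in 1 2; do python3 -m handwheel '[[[0,0,0],[0,0,0.025]],[[0,0,0],[0,0,0.05]]]' >/dev/null; python3 r.py; done
```

```text
dpsi -1.1861 Tz 0.037 Fj [7.8 1.5] g 80.7 t 21.15
dpsi -1.2362 Tz 0.059 Fj [8.2 0.9] g 80.6 t 21.4
```

```bash
for i in 1 2 3; do python3 -m handwheel '[[[0,0,0],[0,0,0.025]],[[0,0,0],[0,0,0.05]]]' >/dev/null; python3 r.py; done
```

```text
dpsi -1.2861 Tz 0.126 Fj [8.2 2.1] g 80.6 t 21.65
dpsi -1.3361 Tz 0.089 Fj [8.3 2.2] g 80.6 t 21.9
dpsi -1.3862 Tz 0.064 Fj [8.1 2.1] g 80.6 t 22.15
```

```bash
for i in 1 2; do python3 -m handwheel '[[[0,0,0],[0,0,0.025]],[[0,0,0],[0,0,0.05]]]' >/dev/null; python3 r.py; done
```

```text
dpsi -1.4362 Tz 0.113 Fj [9.  2.7] g 80.5 t 22.4
dpsi -1.4862 Tz 0.023 Fj [10.   1.5] g 80.5 t 22.65
```

```bash
for i in 1 2; do python3 -m handwheel '[[[0,0,0],[0,0,0.025]],[[0,0,0],[0,0,0.05]]]' >/dev/null; python3 r.py; done
```

```text
dpsi -1.5361 Tz 0.085 Fj [9.7 1.6] g 80.5 t 22.9
dpsi -1.5857 Tz 0.254 Fj [9.1 2.2] g 80.5 t 23.15
```

```bash
python3 -m handwheel '[[[0,0,0],[0,0,0.01]]]' >/dev/null; python3 r.py; python3 -m handwheel '[[[0,0,0],[0,0,0.01]]]' >/dev/null; python3 r.py;  python3 -m handwheel '[[[0,0,0],[0,0,0.01]]]' >/dev/null; python3 r.py
```

```text
dpsi -1.5953 Tz 0.277 Fj [9.  0.8] g 80.5 t 23.27
dpsi -1.6052 Tz 0.213 Fj [10.1  0.7] g 80.4 t 23.4
dpsi -1.6151 Tz 0.259 Fj [10.3  1.7] g 80.5 t 23.52
```

```bash
python3 -m handwheel '[[[0,0,0],[0,0,0.01]]]' >/dev/null; python3 r.py; python3 -m handwheel '[[[0,0,0],[0,0,0.01]]]' >/dev/null; python3 r.py;  python3 -m handwheel '[[[0,0,0],[0,0,0.01]]]' >/dev/null; python3 r.py
```

```text
dpsi -1.6251 Tz 0.245 Fj [10.1  1.5] g 80.5 t 23.65
dpsi -1.6351 Tz 0.28 Fj [9.9 1.4] g 80.4 t 23.77
dpsi -1.645 Tz 0.376 Fj [9.8 1.6] g 80.5 t 23.9
```

```bash
for i in 1 2 3; do python3 -m handwheel '[[[0,0,0],[0,0,0]]]' >/dev/null; python3 r.py; done; python3 -c "
from h import *
print(ctrl.get_obs()['opening'])"
```

```text
dpsi -1.6449 Tz 0.22 Fj [9.9 1.5] g 80.4 t 24.02
dpsi -1.6449 Tz 0.163 Fj [10.6  1.9] g 80.4 t 24.15
dpsi -1.6449 Tz 0.175 Fj [10.4  1.3] g 80.4 t 24.27
0.00593089907474366
```

```bash
python3 -m handwheel '[[[0,0,0],[0,0,0]],[[0,0,0],[0,0,0]],[[0,0,0],[0,0,0]]]' 0.55 >/dev/null; python3 -c "
from h import *
jst()"; python3 -m handwheel '[[[0,0,-1],[0,0,0]],[[0,0,-3],[0,0,0]],[[0,0,-8],[0,0,0]],[[0,0,-13],[0,0,0]],[[0,0,-13],[0,0,0]]]' >/dev/null; python3 -c "
from h import *
jst();print(goal([*jw(-.10,-.0),.22],JT))"
```

```text
t 24.65 p [ 0.5874 -0.0045  0.044 ] psi -1.4409 F [ 0.6 -0.3 -0.1] T [ 0.014  0.031 -0.002] op 0.0197 g 0.0 q1,5,6 [-0.13  1.15 -0.26]
jig tcp mm [ 26.43 -37.97] dpsi -1.6454 Fj [ 0.6 -0.4]
t 25.27 p [ 0.5915 -0.005   0.1824] psi -1.4408 F [ 0.4 -0.6 -0.5] T [ 0.023 -0.005  0.04 ] op 0.0195 g 0.0 q1,5,6 [-0.13  1.38 -0.26]
jig tcp mm [ 30.4  -39.28] dpsi -1.6453 Fj [ 0.3 -0.7]
(array([  2.93, -13.25,  -3.94]), array([ 0.007,  0.013, -1.645]))
```

```bash
python3 -m handwheel '[[[2.9,-13.2,-4],[0,0,-1.645]],[[2.9,-13.2,-4],[0,0,-1.645]],[[2.9,-13.2,-4],[0,0,-1.645]],[[2.9,-13.2,-4],[0,0,-1.645]],[[2.9,-13.2,-4],[0,0,-1.645]]]' -0.9 >/dev/null; python3 -m handwheel '[[[0,0,0],[0,0,-0.72]],[[0,0,0],[0,0,-0.72]],[[0,0,0],[0,0,-0.72]],[[0,0,0],[0,0,-0.72]],[[0,0,0],[0,0,-0.72]]]' >/dev/null
python3 - <<'E'
from h import *
im=ctrl.get_image("wrist");jst();cv2.imwrite("pics/w9.png",im)
hsv=cv2.cvtColor(im,cv2.COLOR_BGR2HSV);m=cv2.inRange(hsv,(5,150,90),(22,255,255));ys,xs=np.nonzero(m)
j=(np.array([ray("wrist",(x,y),.06)[:2] for x,y in zip(xs,ys)])-JO)@JM*1000;print(cv2.minAreaRect(j.astype(np.float32)))
E
```

```text
t 26.57 p [0.4528 0.0072 0.2141] psi 0.214 F [0.1 0.3 0.9] T [-0.003  0.003  0.006] op 0.0809 g 0.0 q1,5,6 [-0.15  1.49 -1.93]
jig tcp mm [-102.94    0.79] dpsi 0.0095 Fj [0.2 0.3]
((19.871368408203125, -36.93042755126953), (54.931278228759766, 27.228919982910156), 86.31585693359375)
```

View pics/w9.png

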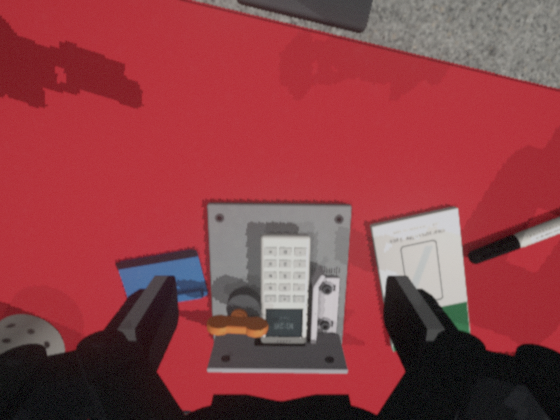

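The handset lies straight against the fence (columns 261–310), with its screen end at the stop. The knob is turned across at (238,325), and the bystanders are where they were. I'll hand the job in.

```bash
python3 -c "
from station import ctrl
print(ctrl.finish_job())"
```

```text
the job is handed in; nothing more can be done
None
```

The job is handed in at about 27 s: the handset lies face up and home against the back plate, the knob is turned to about 15 N of clamping (my estimate from the wrist torque), and the robot has let go of both and is clear. The hand-in call returned no verdict.

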